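# Feel for the free cells of the flap-top crate and stow two solder spools

## Robot

A 6-joint arm with a two-finger parallel gripper is mounted at the origin on a cart in front of the work surface, level with it; the furniture and walls round the work are solid. World frame = base frame: x ahead of the robot, y to its left, z up, the work surface at z = 0. Lengths are in mm, angles in rad, forces in N, time in s.
With the tool pointing down it reaches from about 400 to 925 mm from the base axis. Payload 12.5 kg.
Tool frame: the origin (TCP) lies on the front face of the gripper's body, between the roots of the fingers; the fingertips stand 78 mm ahead of it and the grasp point (between the pads) lies 59 mm ahead of it (env.nose_length is the distance from the TCP to the fingertips, in mm); z points along the fingers, y is the line along which they close (so a half turn about z gives the same grasp; the last joint's range is limited). The gripper opens to 95 mm and grips with 3 to 60 N. Pads are 20 mm wide; open, the fingers measure 119 mm over their backs; the gripper's body (75 mm by 180 mm) begins 59 mm behind the grasp point.
Start: joints at [-0.106, 0.491, 1.559, -0, 1.092, -0.106], TCP at [625.01, 0.022, 292.261] pointing down, gripper open.
Joint ranges: [-3.1, 3.1], [-0.84, 2.19], [0.05, 2.79], [-1.13, 4.28], [0.06, 2.93], [-2.69, 2.69]. Speed limits (rad/s): [2.22, 2.22, 2.79, 3.14, 3.14, 3.14].

## Interface

Orientations are given as [roll, pitch, yaw] about the fixed x, y, z axes, in that order (R = Rz(yaw) Ry(pitch) Rx(roll)).
In Python, from cell import env gives the robot as it stands.
- The arm moves only by the tool jog_arm, never from a script. Its argument "motion" is a list of rows, each a list of 7 numbers: the turn, a rotation vector about the tool's x, y, z in degrees, then the shift along the tool's x, y, z in mm, then the finger opening in mm, from 0 to 95.1. In form: [[wx, wy, wz, x, y, z, hand], ...]. A call has 1 to 10 rows; each row shifts and turns the commanded pose from where the row before left it, along the tool's axes as they then stand; what a row does not reach is not made up. A row lasts 1/8 s, in which the tool goes at most 62.5 mm and 10.7 degrees, less where a joint would pass 70% of its speed; a pose out of reach is approached as far as the arm can. A call is refused whole if a number of a shift passes 62.5 or a number of a turn 10.7, either way. A call with a gripper value outside its range is refused whole. The fingers move at their own pace and stop on an object; the grip force is fixed at half the most. Time passes only in rows, so rows that do not move let the fingers close. It gives the time, the measured TCP pose, the force, the opening and the grip force at its end, in the units of the state.
- env.state(): the state, without advancing time (a new reading comes with each control period).
- env.read_camera(name): name is "scene" or "side" or "wrist"; returns a dict with "color" (420x560x3 uint8, red, green, blue), "z_map" (420x560 float32, mm along the optical axis (not along the pixel's ray), 0 where there is no reading), "camera_matrix" (3x3 intrinsics, pixels), "world_to_cam" (4x4, takes a point from world to camera coordinates). Camera axes: x right, y up, looking along -z (the intrinsics and any distortion apply to the point x, -y, -z); pixel columns grow to the right and rows downward; lengths in mm; the calibration is good to about 2 mm. A picture is of the moment at which its call begins.
- env.job_done(): hands the job in; it is judged then, once.
Trained networks look in the newest picture that a camera, given by its name, has taken for a name from the list of things; names that differ only in an ending like _2 or _b are one class to them, and where a whole thing is asked for, a point or a joint stands for the part that bears it (a point fixed in the world has none). Each returns a list of dicts, best first, with "score" (0 to 1); they miss things now and then, are a little off and sometimes report something else, mostly with a low value. They report only what shows in the picture. A call takes as long as a camera call. They do not tell look-alikes from the thing itself.
- env.recognise(camera, thing): "location" ([column, row] in pixels, amid what is visible of it).
The state is a dict: "t": time; "joints": joint angles; "qvel": joint speeds; "tau": joint torques, N m; "eef_pos": TCP position; "tcp_rot": TCP orientation; "ft_force": force on the tool from outside, world axes, zero at the start; "moment": the same for the moment, N m; "opening": opening from 0.0 (shut) to 1.0 (fully open); "grip_force": force on a finger pad.
Only numpy, scipy, OpenCV 4.12 (cv2) and the standard library are available. Lean on these libraries where they do the work, as an engineer would, in place of code of your own. Each camera call takes 0.05 s, during which the arm holds its last target. There are 200 camera calls.

## Task

Stow the two small grey solder spools from the bench in the flap-top crate, one in each of its two empty cells; the sprung flaps hide which cells those are, so before you move a spool push your empty fingers down through flaps and feel what is below. Lower each spool through the flaps until it stands upright on the cell's floor, rather than letting it fall in, and leave all the flaps shut. Leave the flux bottle, side cutters and tape roll where they are.

Things in the scene. Friction and masses are not known exactly. Their poses are not given: they have to be found in the camera images.
- crate: Black flap-top spool crate, 146 mm (x) by 352 mm (y) by 72 mm high, fixed to the bench. Origin: centre of its underside, on the bench; y along the row of five cells, z up. Each cell's mouth in the flat top, 135 mm (x) by 60 mm (y), is shut by two light metal flaps that meet along its middle line, 2 mm below the rim. Three cells hold a spool like the two on the bench, two are empty; which, changes.
- cell_1 (a point): Centre of the inner floor of cell 1 (left end seen from the robot), 5 mm above the bench, 67 mm below the rim; axes as the crate's. A spool stored here stands with its top 39 mm above the bench (33 mm below the rim), hidden by the shut flaps, which swing freely above it. Two floor ribs 8 mm high, 53 mm apart in x, keep a spool in the middle.
- cell_2 (a point): Centre of the inner floor of cell 2 (second from the left), 5 mm above the bench, 67 mm below the rim; axes as the crate's. A spool stored here stands with its top 39 mm above the bench (33 mm below the rim), hidden by the shut flaps, which swing freely above it. Two floor ribs 8 mm high, 53 mm apart in x, keep a spool in the middle.
- cell_3 (a point): Centre of the inner floor of cell 3 (middle), 5 mm above the bench, 67 mm below the rim; axes as the crate's. A spool stored here stands with its top 39 mm above the bench (33 mm below the rim), hidden by the shut flaps, which swing freely above it. Two floor ribs 8 mm high, 53 mm apart in x, keep a spool in the middle.
- cell_4 (a point): Centre of the inner floor of cell 4 (fourth from the left), 5 mm above the bench, 67 mm below the rim; axes as the crate's. A spool stored here stands with its top 39 mm above the bench (33 mm below the rim), hidden by the shut flaps, which swing freely above it. Two floor ribs 8 mm high, 53 mm apart in x, keep a spool in the middle.
- cell_5 (a point): Centre of the inner floor of cell 5 (right end), 5 mm above the bench, 67 mm below the rim; axes as the crate's. A spool stored here stands with its top 39 mm above the bench (33 mm below the rim), hidden by the shut flaps, which swing freely above it. Two floor ribs 8 mm high, 53 mm apart in x, keep a spool in the middle.
- spool_a_mid (a point): Centre (half-way up) of the small light-grey solder wire spool that stands on the bench to the left of the crate: 44 mm across the flanges, 34 mm high, about 0.28 kg, standing on one flange; its z axis is the spool's axis. (The larger blue-flanged spool at the back is not meant.)
- spool_b_mid (a point): Centre (half-way up) of the small light-grey solder wire spool that stands on the bench to the right of the crate: 44 mm across the flanges, 34 mm high, about 0.28 kg, standing on one flange; its z axis is the spool's axis. (The larger blue-flanged spool at the back is not meant.)
- flap_1_left (a joint): Angle of the left flap of cell 1: 0 shut, up to 1.57 rad hanging straight down. The flap is 27 mm wide, hinged on the left long side of the mouth; 1 N on its free edge (some 5 N for a spool pressed on a pair) swings it down; it springs shut when let go. The hanging pair leaves 53 mm between them and reaches down to 41 mm above the bench.
- flap_1_right (a joint): Angle of the right flap of cell 1: 0 shut, up to 1.57 rad hanging straight down. The flap is 27 mm wide, hinged on the right long side of the mouth; 1 N on its free edge (some 5 N for a spool pressed on a pair) swings it down; it springs shut when let go. The hanging pair leaves 53 mm between them and reaches down to 41 mm above the bench.
- flap_2_left (a joint): Angle of the left flap of cell 2: 0 shut, up to 1.57 rad hanging straight down. Made like those of cell 1.
- flap_2_right (a joint): Angle of the right flap of cell 2: 0 shut, up to 1.57 rad hanging straight down. Made like those of cell 1.
- flap_3_left (a joint): Angle of the left flap of cell 3: 0 shut, up to 1.57 rad hanging straight down. Made like those of cell 1.
- flap_3_right (a joint): Angle of the right flap of cell 3: 0 shut, up to 1.57 rad hanging straight down. Made like those of cell 1.
- flap_4_left (a joint): Angle of the left flap of cell 4: 0 shut, up to 1.57 rad hanging straight down. Made like those of cell 1.
- flap_4_right (a joint): Angle of the right flap of cell 4: 0 shut, up to 1.57 rad hanging straight down. Made like those of cell 1.
- flap_5_left (a joint): Angle of the left flap of cell 5: 0 shut, up to 1.57 rad hanging straight down. Made like those of cell 1.
- flap_5_right (a joint): Angle of the right flap of cell 5: 0 shut, up to 1.57 rad hanging straight down. Made like those of cell 1.
- flux_bottle: Bystander: small bottle with a thin spout, 30 mm across, 81 mm high, loose; origin at the centre of its underside.
- side_cutters: Bystander: side cutters, 130 mm long, 12 mm high, lying loose in front of the crate; origin at the centre of the underside.
- tape: Bystander: roll of amber tape, 66 mm across, 19 mm high, lying loose; origin at the centre of its underside.
Mind the look-alikes: they are no part of the job. What is shaped like the part that bears spool_a_mid but turquoise or yellow is not meant.

How it is judged (in metres and radians):
On the way:
1. bare fingers feel down through the flaps of at least one cell (a flap pushed down by more than 0.8 rad) while both spools still stand on the bench where they were (value of joint any of flap_1_left, flap_1_right, flap_2_left, flap_2_right, flap_3_left, flap_3_right, flap_4_left, flap_4_right, flap_5_left, flap_5_right above 0.8 rad and distance of each of spool_a_mid, spool_b_mid from where it was at the start of the episode below 0.015 m), for 0.05 s.
At the end, for the whole second after the job is handed in: Each of the two spools stands upright (within 0.2 rad) and at rest on the floor of a cell: its centre within 18 mm of the cell's centre and less than 30 mm above the bench (22 mm when it stands on the cell floor); all ten flaps are shut (less than 0.15 rad) ((horizontal distance between spool_a_mid and cell_1 below 0.018 m or horizontal distance between spool_a_mid and cell_2 below 0.018 m or horizontal distance between spool_a_mid and cell_3 below 0.018 m or horizontal distance between spool_a_mid and cell_4 below 0.018 m or horizontal distance between spool_a_mid and cell_5 below 0.018 m) and height (world z) of each of spool_a_mid, spool_b_mid below 0.03 m and angle between each of spool_a_mid, spool_b_mid's own z axis and vertical below 0.2 rad and linear speed of each of spool_a, spool_b below 0.03 m/s and (horizontal distance between spool_b_mid and cell_1 below 0.018 m or horizontal distance between spool_b_mid and cell_2 below 0.018 m or horizontal distance between spool_b_mid and cell_3 below 0.018 m or horizontal distance between spool_b_mid and cell_4 below 0.018 m or horizontal distance between spool_b_mid and cell_5 below 0.018 m) and value of joint each of flap_1_left, flap_1_right, flap_2_left, flap_2_right, flap_3_left, flap_3_right, flap_4_left, flap_4_right, flap_5_left, flap_5_right below 0.15 rad); the robot touches nothing.
It fails at once if a spool is let fall into a cell (faster than 0.6 m/s in a cell's mouth or below it) (((horizontal distance between spool_a_mid and cell_1 below 0.03 m or horizontal distance between spool_a_mid and cell_2 below 0.03 m or horizontal distance between spool_a_mid and cell_3 below 0.03 m or horizontal distance between spool_a_mid and cell_4 below 0.03 m or horizontal distance between spool_a_mid and cell_5 below 0.03 m) and height (world z) of spool_a_mid below 0.085 m and linear speed of spool_a above 0.6 m/s) or ((horizontal distance between spool_b_mid and cell_1 below 0.03 m or horizontal distance between spool_b_mid and cell_2 below 0.03 m or horizontal distance between spool_b_mid and cell_3 below 0.03 m or horizontal distance between spool_b_mid and cell_4 below 0.03 m or horizontal distance between spool_b_mid and cell_5 below 0.03 m) and height (world z) of spool_b_mid below 0.085 m and linear speed of spool_b above 0.6 m/s)).
It fails at once if the flux bottle is disturbed (moved by more than 30 mm) (distance of flux_bottle from where it was at the start of the episode above 0.03 m).
It fails at once if the side cutters is disturbed (moved by more than 30 mm) (distance of side_cutters from where it was at the start of the episode above 0.03 m).
It fails at once if the tape is disturbed (moved by more than 30 mm) (distance of tape from where it was at the start of the episode above 0.03 m).
It fails at once if the flux bottle is tipped (more than 0.5 rad) (angle between flux_bottle's own z axis and vertical above 0.5 rad).
It also fails if it takes over 69 s, if anything falls off the work surface, if the arm or the gripper's body presses on something with over 40 N, if the wrist force passes 120 N, or if a joint passes its speed limit or range.

## Working session

There is one attempt and no reset: what is moved stays moved. The work goes in short steps, Python scripts to look and compute and a tool call to move; the robot and the scene stay as the last step left them, time stands still between calls to the robot, and variables do not carry over. Pictures are saved under pics/ and viewed, at most 10 in all, crops included, and the job is handed in when it is done.

Besides the shell and the picture viewer there is one more tool, called as name([rows], argument=value, ...), one row to a line, values as JSON. jog_arm: Moves the arm, as the interface text tells. Its arguments: {"type":"object","properties":{"motion":{"type":"array"}},"required":["motion"]}

```bash
mkdir -p pics; cat > h.py <<'E'
import numpy as np, cv2
from cell import env
def w(im,u,v,z=None,r=2):
    K=im["camera_matrix"];T=np.linalg.inv(im["world_to_cam"])
    d=np.array([(u-K[0,2])/K[0,0],-(v-K[1,2])/K[1,1],-1.])
    R=T[:3,:3]@d;o=T[:3,3]
    if z is not None: return o+R*(z-o[2])/R[2]
    p=im["z_map"][int(v)-r:int(v)+r+1,int(u)-r:int(u)+r+1];p=p[p>0]
    return o+R*np.median(p)
def cloud(im):
    K=im["camera_matrix"];T=np.linalg.inv(im["world_to_cam"]);z=im["z_map"]
    v,u=np.mgrid[:z.shape[0],:z.shape[1]]
    d=np.stack([(u-K[0,2])/K[0,0],-(v-K[1,2])/K[1,1],-np.ones(z.shape)],-1)*z[...,None]
    return d@T[:3,:3].T+T[:3,3]
E
python3 - <<'E'
from h import *
for c in ["scene","side"]:
    im=env.read_camera(c);cv2.imwrite(f"pics/{c}0.png",im["color"][...,::-1])
    for t in ["spool_a_mid","crate","flux_bottle","side_cutters","tape"]:
        for r in env.recognise(c,t)[:5]:
            u,v=r["location"];print(c,t,round(r["score"],2),np.round([u,v]),np.round(w(im,u,v)))
print(env.state(),env.nose_length)
E
```

```text
scene spool_a_mid 0.81 [191. 202.] [437. 285.  28.]
scene spool_a_mid 0.76 [226. 196.] [529. 241.  23.]
scene spool_a_mid 0.58 [197. 179.] [524. 365.  31.]
scene crate 0.68 [296. 232.] [496. -59.  71.]
scene crate 0.64 [421. 270.] [ 614. -334.   46.]
scene flux_bottle 0.57 [422. 270.] [ 614. -337.   46.]
scene tape 0.81 [217. 170.] [631. 402.   5.]
side spool_a_mid 0.83 [234. 279.] [520. 377.  25.]
side spool_a_mid 0.69 [265. 264.] [453. 301.  30.]
side spool_a_mid 0.57 [241. 255.] [529. 276.  32.]
side crate 0.69 [264. 207.] [514.  54.  69.]
side crate 0.35 [266. 195.] [529. -34.  67.]
side flux_bottle 0.4 [262. 164.] [ 613. -320.   43.]
side side_cutters 0.64 [315. 204.] [ 371. -126.    2.]
side tape 0.75 [198. 286.] [611. 419.  15.]
{'t': 0.6, 'joints': array([-1.05617599e-01,  4.90910101e-01,  1.55892142e+00,  4.58543763e-07,
        1.09169142e+00, -1.05599412e-01]), 'qvel': array([ 0.00086573,  0.00073514,  0.00091806,  0.00133896, -0.00025756,
       -0.00089539]), 'tau': array([-1.11245437e-03, -6.12211204e+01, -2.58361745e+01,  6.92802086e-02,
        4.44754888e-02,  7.43455371e-05]), 'eef_pos': array([6.25003918e+02, 1.13879660e-02, 2.92247277e+02]), 'tcp_rot': array([3.14152328e+00, 6.94357471e-06, 1.57077793e+00]), 'ft_force': array([-0.0970878 , -0.30679432, -0.27283404]), 'moment': array([-0.01915952,  0.01914248, -0.06334783]), 'grip_force': 0.0, 'opening': 1.0026088424020734} 77.60000000000001
```

View pics/scene0.png

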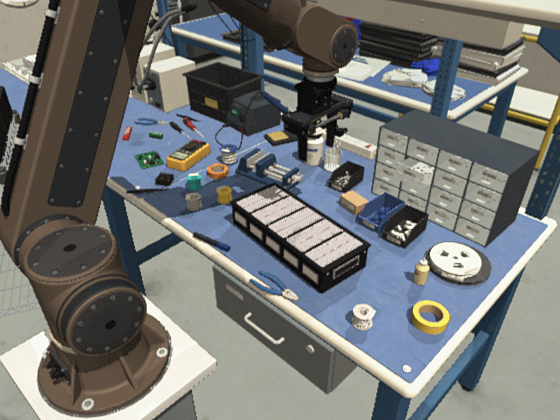

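View pics/side0.png

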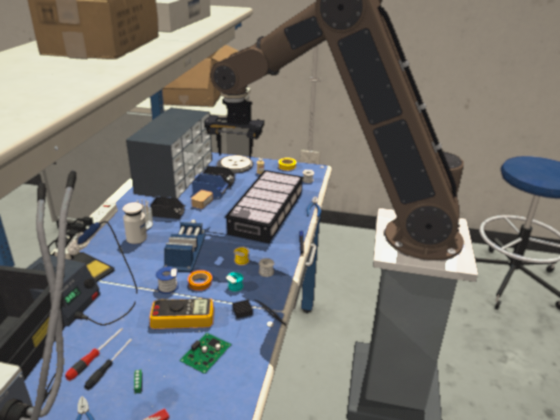

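The scene picture shows these spool-like things:
- grey (194,202), left of the crate: spool_a
- turquoise (193,181): no
- yellow (224,195): no
- blue-flanged (229,155): no
- grey-white (363,317), right of the crate: spool_b

The crate is centred at about (298,235). The cutters are at (275,285), the flux bottle at (421,270) and the tape roll at (430,317). I'll check both grey spools in a crop.

```bash
python3 - <<'E'
from h import *
im=env.read_camera("scene");c=im["color"][...,::-1]
a=cv2.resize(c[170:220,160:240],(640,400),interpolation=cv2.INTER_CUBIC)[:,120:520]
b=cv2.resize(c[292:342,323:403],(640,400),interpolation=cv2.INTER_CUBIC)[:,120:520]
cv2.imwrite("pics/crop1.png",np.hstack([a,b]))
for cam in ["scene","side"]:
    im=im if cam=="scene" else env.read_camera(cam)
    P=cloud(im);m=im["z_map"]>0;Q=P[m]
    for n,x,y in [("a",440,285),("b",430,-330)]:
        s=Q[(abs(Q[:,0]-x)<60)&(abs(Q[:,1]-y)<60)&(Q[:,2]>12)&(Q[:,2]<60)]
        if len(s): print(cam,n,len(s),s.min(0).round(),s.max(0).round(),np.median(s,0).round())
        t=s[(s[:,2]>29)]
        if len(t): print("  top",len(t),t.min(0).round(),t.max(0).round(),t.mean(0).round())
    s=Q[(Q[:,2]>64)&(Q[:,2]<80)&(Q[:,0]>350)&(Q[:,0]<650)&(abs(Q[:,1]+20)<230)]
    print(cam,"crate",len(s),cv2.minAreaRect(s[:,:2].astype(np.float32)),np.percentile(s,[2,50,98],axis=0).round())
E
```

```text
scene a 184 [430. 270.  13.] [471. 315.  38.] [449. 287.  32.]
  top 110 [430. 270.  30.] [471. 315.  38.] [451. 293.  34.]
scene b 370 [ 407. -332.   12.] [ 450. -288.   39.] [ 425. -311.   33.]
  top 249 [ 407. -332.   29.] [ 450. -288.   39.] [ 428. -310.   34.]
scene crate 5626 ((527.5610961914062, -29.46368408203125), (364.1492919921875, 160.7992706298828), 83.36322021484375) [[ 439. -205.   68.]
 [ 520.  -55.   71.]
 [ 606.  141.   74.]]
side a 182 [427. 271.  12.] [471. 320.  37.] [449. 303.  32.]
  top 110 [427. 271.  29.] [471. 320.  37.] [449. 296.  34.]
side b 90 [ 407. -327.   13.] [ 447. -283.   41.] [ 426. -299.   31.]
  top 51 [ 407. -327.   29.] [ 447. -283.   41.] [ 427. -306.   34.]
side crate 2458 ((525.3653564453125, -26.998931884765625), (374.2627868652344, 158.21400451660156), 83.11672973632812) [[ 443. -196.   66.]
 [ 525.    1.   70.]
 [ 609.  153.   75.]]
```

View pics/crop1.png

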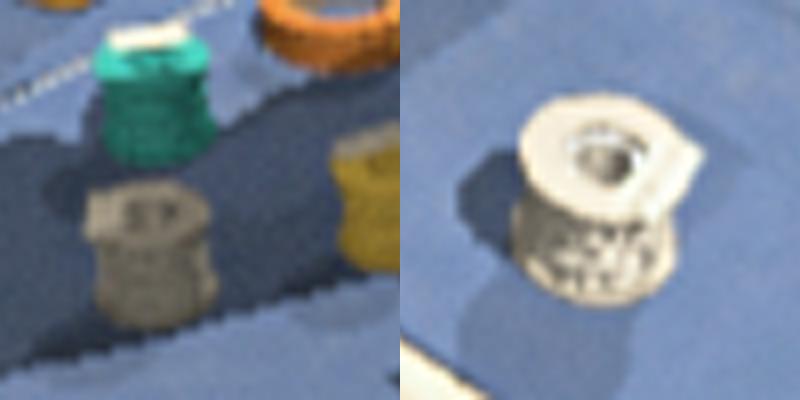

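Both are grey: A (crop left, lower) is at about (450,293) and B (crop right) at about (428,-309). Each has a pale tab on its top flange. The crate is at about (526,-28) with a yaw of about -6.7°. Next is a wrist look to refine the cells.

jog_arm([
  [0, 0, 6.7, -10, -40, 0, 40],
  [0, 0, 0, -10, -50, 0, 0],
  [0, 0, 0, -10, -30, 0, 0],
  [0, 0, 0, 0, 0, 0, 0],
  [0, 0, 0, 0, 0, 0, 0],
])

```text
t: 1.32
eef_pos: [504.0, -20.6, 292.6]
tcp_rot: [3.14, -0.0, 1.454]
ft_force: [0.5, 0.1, -0.1]
opening: 0.535
grip_force: 0.0
```

```bash
python3 - <<'E'
from h import *
im=env.read_camera("wrist");cv2.imwrite("pics/w1.png",im["color"][...,::-1])
P=cloud(im);Q=P[im["z_map"]>0]
s=Q[(Q[:,2]>66)&(Q[:,2]<78)]
print(len(s),cv2.minAreaRect(s[:,:2].astype(np.float32)),np.percentile(s,[1,50,99],axis=0).round())
print(env.recognise("wrist","crate"),env.state()["eef_pos"],env.state()["tcp_rot"])
for uv in [(50,50),(510,50),(50,370),(510,370)]: print(uv,w(im,*uv,z=72).round())
E
```

```text
47323 ((524.8613891601562, -20.1336669921875), (337.5267333984375, 155.41043090820312), 83.20718383789062) [[ 446. -181.   67.]
 [ 526.   32.   70.]
 [ 613.  148.   72.]]
[{'location': [302.4, 135.2], 'score': 0.92}, {'location': [287.5, 273.5], 'score': 0.28}] [504.11321748 -20.45626961 292.1670763 ] [ 3.14116258e+00 -6.22177306e-06  1.45405699e+00]
(50, 50) [319. 134.  72.]
(510, 50) [714.  88.  72.]
(50, 370) [ 223. -183.   72.]
(510, 370) [ 731. -243.   72.]
```

View pics/w1.png

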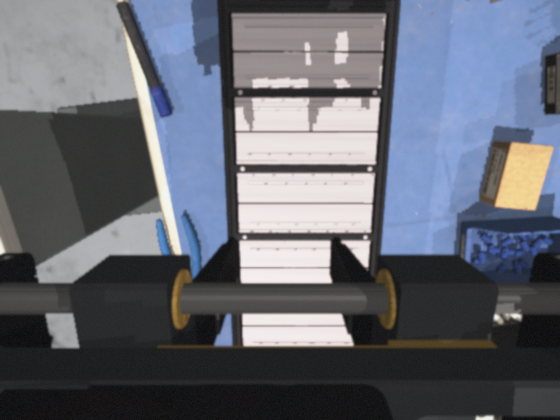

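The wrist picture shows cell 1 at the top. The dividers between cells are at rows ~92, ~169 and ~237, and the flaps' outer edges run from about (236,92) to (380,92).

```bash
python3 - <<'E'
from h import *
im=env.read_camera("wrist")
for v,l,r in [(92,235,381),(169,238,377),(237,240,373)]:
    a,b=w(im,l,v,72),w(im,r,v,72);print(v,a.round(1),b.round(1),((a+b)/2).round(1),np.linalg.norm(a-b).round(1))
g=im["color"][:,300:304].mean((1,2)); 
print([(i,int(g[i])) for i in list(range(2,20))+list(range(84,100))+list(range(160,178))+list(range(229,244))])
E
```

```text
92 [472.2  81.7  72. ] [601.   66.5  72. ] [536.6  74.1  72. ] 129.8
169 [464.4  13.6  72. ] [594.3  -1.7  72. ] [529.4   6.   72. ] 130.8
237 [456.2 -53.4  72. ] [587.2 -68.8  72. ] [521.7 -61.1  72. ] 131.9
[(2, 36), (3, 35), (4, 35), (5, 32), (6, 32), (7, 35), (8, 37), (9, 38), (10, 39), (11, 42), (12, 62), (13, 100), (14, 129), (15, 138), (16, 130), (17, 122), (18, 126), (19, 135), (84, 213), (85, 220), (86, 213), (87, 170), (88, 104), (89, 54), (90, 39), (91, 37), (92, 37), (93, 37), (94, 36), (95, 41), (96, 71), (97, 126), (98, 184), (99, 221), (160, 216), (161, 219), (162, 225), (163, 210), (164, 146), (165, 78), (166, 56), (167, 56), (168, 57), (169, 57), (170, 59), (171, 66), (172, 102), (173, 161), (174, 212), (175, 227), (176, 226), (177, 224), (229, 216), (230, 222), (231, 225), (232, 198), (233, 129), (234, 70), (235, 59), (236, 62), (237, 63), (238, 68), (239, 90), (240, 140), (241, 194), (242, 222), (243, 228)]
```

jog_arm([
  [0, 0, 0, -4.5, 22, 0, 0],
  [0, 0, 0, 0, 0, 40, 0],
  [0, 0, 0, 0, 0, 45, 0],
  [0, 0, 0, 0, 0, 35, 0],
  [0, 0, 0, 0, 0, 20, 0],
  [0, 0, 0, 0, 0, 15, 0],
  [0, 0, 0, 0, 0, 14, 0],
  [0, 0, 0, 0, 0, 0, 0],
  [0, 0, 0, 0, 0, 0, 0],
])

```text
t: 2.6
eef_pos: [524.5, -27.5, 123.4]
tcp_rot: [-3.141, 0.0, 1.454]
ft_force: [-1.1, 0.1, -2.4]
opening: 0.003
grip_force: 1.9
```

jog_arm([
  [0, 0, 0, 0, 0, 3, 0],
  [0, 0, 0, 0, 0, 2, 0],
  [0, 0, 0, 0, 0, 0, 0],
])

```text
t: 2.98
eef_pos: [524.7, -27.6, 118.4]
tcp_rot: [3.141, 0.0, 1.454]
ft_force: [0.3, -0.0, 0.6]
opening: 0.005
grip_force: 0.6
```

jog_arm([
  [0, 0, 0, 0, 0, 2, 0],
  [0, 0, 0, 0, 0, 2, 0],
  [0, 0, 0, 0, 0, 0, 0],
])

```text
t: 3.35
eef_pos: [524.5, -27.5, 114.1]
tcp_rot: [-3.141, -0.0, 1.454]
ft_force: [0.3, 0.0, -0.1]
opening: 0.004
grip_force: 0.8
```

jog_arm([
  [0, 0, 0, 0, 0, 4, 0],
  [0, 0, 0, 0, 0, 4, 0],
  [0, 0, 0, 0, 0, 4, 0],
  [0, 0, 0, 0, 0, 0, 0],
])

```text
t: 3.85
eef_pos: [524.5, -27.5, 101.8]
tcp_rot: [-3.141, -0.0, 1.454]
ft_force: [0.7, -0.4, -3.2]
opening: 0.004
grip_force: 1.8
```

The tip reached z=24 without resistance, so cell 3 is empty. Cell 2 next.

jog_arm([
  [0, 0, 0, 0, 0, -30, 0],
  [0, 0, 0, 0, 0, -34, 0],
  [0, 0, 0, 34, 0, 0, 0],
  [0, 0, 0, 34, 0, 0, 0],
  [0, 0, 0, 0, 0, 16, 0],
  [0, 0, 0, 0, 0, 15, 0],
  [0, 0, 0, 0, 0, 14, 0],
  [0, 0, 0, 0, 0, 4, 0],
  [0, 0, 0, 0, 0, 0, 0],
])

```text
t: 4.97
eef_pos: [532.2, 39.6, 116.7]
tcp_rot: [-3.14, 0.0, 1.453]
ft_force: [-1.3, -1.1, -3.2]
opening: 0.009
grip_force: 2.1
```

jog_arm([
  [0, 0, 0, 0, 0, 2, 0],
  [0, 0, 0, 0, 0, 0, 0],
])

```text
t: 5.22
eef_pos: [532.6, 39.9, 115.5]
tcp_rot: [3.141, -0.0, 1.454]
ft_force: [-0.1, -0.8, -0.0]
opening: 0.01
grip_force: 0.9
```

jog_arm([
  [0, 0, 0, 0, 0, 2, 0],
  [0, 0, 0, 0, 0, 2, 0],
  [0, 0, 0, 0, 0, 0, 0],
])

```text
t: 5.6
eef_pos: [532.6, 40.0, 111.2]
tcp_rot: [3.141, -0.0, 1.454]
ft_force: [1.5, 0.6, 0.4]
opening: 0.003
grip_force: 0.7
```

jog_arm([
  [0, 0, 0, 0, 0, 4, 0],
  [0, 0, 0, 0, 0, 4, 0],
  [0, 0, 0, 0, 0, 0, 0],
])

```text
t: 5.98
eef_pos: [532.4, 40.0, 102.8]
tcp_rot: [-3.141, 0.0, 1.454]
ft_force: [1.1, -0.1, -2.5]
opening: 0.004
grip_force: 1.7
```

Cell 2 seems empty too. I'll probe cell 4 as a control, since it should stop the fingers at about 39.

jog_arm([
  [0, 0, 0, 0, 0, -30, 0],
  [0, 0, 0, 0, 0, -34, 0],
  [0, 0, 0, -45, 0, 0, 0],
  [0, 0, 0, -46, 0, 0, 0],
  [0, 0, 0, -45, 0, 0, 0],
  [0, 0, 0, 0, 0, 16, 0],
  [0, 0, 0, 0, 0, 15, 0],
  [0, 0, 0, 0, 0, 14, 0],
  [0, 0, 0, 0, 0, 5, 0],
  [0, 0, 0, 0, 0, 0, 0],
])

```text
t: 7.22
eef_pos: [516.4, -94.2, 116.9]
tcp_rot: [-3.14, -0.0, 1.455]
ft_force: [-1.7, 0.5, -0.3]
opening: 0.0
grip_force: 1.1
```

jog_arm([
  [0, 0, 0, 0, 0, 2, 0],
  [0, 0, 0, 0, 0, 0, 0],
])

```text
t: 7.48
eef_pos: [516.4, -94.2, 116.8]
tcp_rot: [3.142, -0.0, 1.455]
ft_force: [-8.4, 4.2, 27.3]
opening: 0.007
grip_force: 14.7
```

Cell 4 stopped the fingers at 39 mm with 27 N, so it is full. Cells 2 and 3 are the empty ones. Next I'll hover near spool B with the fingers open.

jog_arm([
  [0, 0, 0, 0, 0, -35, 0],
  [0, 0, 0, 0, 0, -35, 0],
  [0, 0, 0, -40, -10, -25, 95],
  [0, 0, 0, -50, -10, 0, 95],
  [0, 0, 0, -50, -10, 0, 95],
  [0, 0, 0, -50, -10, 0, 95],
  [0, 0, 0, -50, -10, 0, 95],
  [0, 0, 0, -43, -5, 0, 95],
  [0, 0, 0, 0, 0, 0, 95],
  [0, 0, 0, 0, 0, 0, 95],
])

```text
t: 8.72
eef_pos: [429.1, -368.9, 209.9]
tcp_rot: [-3.141, -0.001, 1.454]
ft_force: [0.5, -0.4, 0.3]
opening: 0.789
grip_force: 0.0
```

```bash
cat > look.py <<'E'
from h import *
import sys
def look(n,x,y):
    im=env.read_camera("wrist");c=im["color"][...,::-1].copy()
    for r in env.recognise("wrist","spool_a_mid")[:3]: print(r["location"],r["score"],w(im,*r["location"],z=34).round(1))
    P=cloud(im);m=(im["z_map"]>0)&(P[...,2]>28)&(P[...,2]<42)&(np.hypot(P[...,0]-x,P[...,1]-y)<45)
    s=P[m]; print(len(s))
    if len(s)>20:
        print(s.min(0).round(1),s.max(0).round(1),s.mean(0).round(1)); v,u=np.nonzero(m)
        print("circ",cv2.minEnclosingCircle(s[:,:2].astype(np.float32)),u.min(),u.max(),v.min(),v.max())
    cv2.imwrite(f"pics/{n}.png",c); print(env.state()["eef_pos"].round(1))
look(sys.argv[1],float(sys.argv[2]),float(sys.argv[3]))
E
python3 look.py wb 428 -309
```

```text
2197
[ 404.1 -331.5   28. ] [ 447.7 -287.    36.6] [ 426.  -308.9   32.8]
circ ((426.0801696777344, -310.5111999511719), 23.571138381958008) 244 299 110 168
[ 429.4 -368.5  210.2]
```

View pics/wb.png

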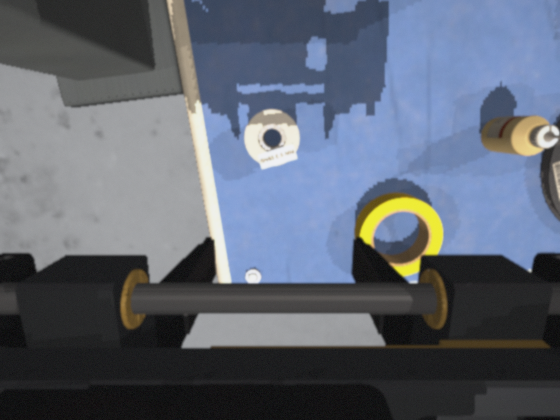

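Spool B's flange centre is at pixel (272,137), or world (426,-309), with the label tab pointing toward -y, clear of the finger line. The tape is at (400,235) and the flux bottle at (515,135), both well clear.

jog_arm([
  [0, 0, 0, 30, -5, 0, 95],
  [0, 0, 0, 28.7, -5.3, 0, 95],
  [0, 0, 0, 0, 0, 40, 95],
  [0, 0, 0, 0, 0, 40, 95],
  [0, 0, 0, 0, 0, 30, 95],
  [0, 0, 0, 0, 0, 12, 95],
  [0, 0, 0, 0, 0, 0, 95],
])

```text
t: 9.7
eef_pos: [425.8, -309.7, 88.2]
tcp_rot: [-3.141, -0.0, 1.455]
ft_force: [0.4, -0.7, -0.8]
opening: 1.004
grip_force: 0.0
```

jog_arm([
  [0, 0, 0, 0, 0, 0, 20],
  [0, 0, 0, 0, 0, 0, 20],
  [0, 0, 0, 0, 0, 0, 20],
  [0, 0, 0, 0, 0, 0, 20],
  [0, 0, 0, 0, 0, 0, 20],
  [0, 0, 0, 0, 0, 0, 20],
  [0, 0, 0, 0, 0, 0, 20],
])

```text
t: 10.58
eef_pos: [425.7, -310.3, 88.3]
tcp_rot: [3.141, 0.0, 1.454]
ft_force: [1.0, -0.6, 0.6]
opening: 0.462
grip_force: 30.0
```

jog_arm([
  [0, 0, 0, 0, 0, -20, 20],
  [0, 0, 0, 0, 0, -40, 20],
  [0, 0, 0, 0, 0, -40, 20],
  [0, 0, 0, 45, 10, 0, 20],
  [0, 0, 0, 55, 13, 0, 20],
  [0, 0, 0, 55, 13, 0, 20],
  [0, 0, 0, 55, 13, 0, 20],
  [0, 0, 0, 50, 12, 0, 20],
  [0, 0, 0, 32.4, 5.3, 0, 20],
  [0, 0, 0, 0, 0, 0, 20],
])

```text
t: 11.82
eef_pos: [525.6, -25.6, 187.9]
tcp_rot: [-3.141, -0.0, 1.457]
ft_force: [-0.1, -0.2, -3.3]
opening: 0.457
grip_force: 30.0
```

```bash
python3 - <<'E'
from h import *
ims=[env.read_camera("scene")["color"],env.read_camera("wrist")["color"]]
a=cv2.resize(ims[0][140:300,200:400,::-1],(500,400),interpolation=cv2.INTER_CUBIC);b=cv2.resize(ims[1][150:350,170:420,::-1],(300,240))
c=np.zeros((400,800,3),np.uint8);c[:,:500]=a;c[:240,500:]=b;cv2.imwrite("pics/c2.png",c)
s=env.state();print(s["eef_pos"],s["opening"],s["grip_force"])
E
```

```text
[525.27072762 -27.49661934 187.94292916] 0.45355953748901473 29.999469816684723
```

View pics/c2.png

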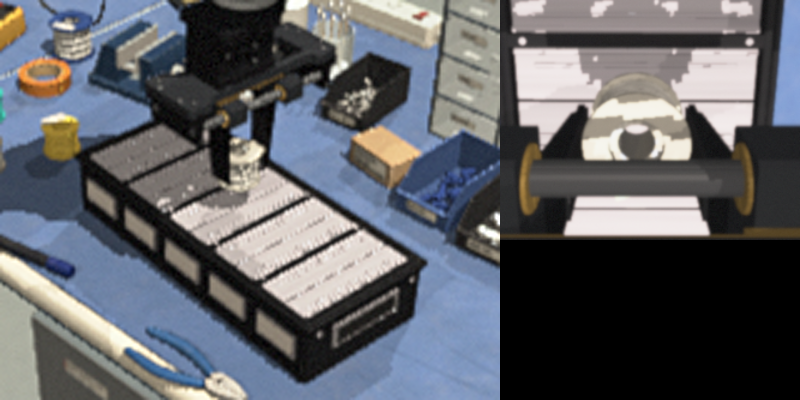

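The spool hangs upright between the fingers over cell 3 (crop pixel (240,165)). I'll lower it through the flaps.

jog_arm([
  [0, 0, 0, 0, 0, 12, 20],
  [0, 0, 0, 0, 0, 12, 20],
  [0, 0, 0, 0, 0, 7, 20],
  [0, 0, 0, 0, 0, 7, 20],
  [0, 0, 0, 0, 0, 7, 20],
  [0, 0, 0, 0, 0, 7, 20],
  [0, 0, 0, 0, 0, 0, 20],
])

```text
t: 12.8
eef_pos: [525.3, -27.5, 135.6]
tcp_rot: [-3.141, -0.0, 1.454]
ft_force: [-0.2, -0.1, -2.9]
opening: 0.457
grip_force: 30.0
```

jog_arm([
  [0, 0, 0, 0, 0, 7, 20],
  [0, 0, 0, 0, 0, 7, 20],
  [0, 0, 0, 0, 0, 7, 20],
  [0, 0, 0, 0, 0, 7, 20],
  [0, 0, 0, 0, 0, 7, 20],
  [0, 0, 0, 0, 0, 3, 20],
  [0, 0, 0, 0, 0, 0, 20],
])

```text
t: 13.68
eef_pos: [525.5, -27.5, 98.0]
tcp_rot: [-3.141, -0.0, 1.454]
ft_force: [-0.4, 1.6, -3.9]
opening: 0.457
grip_force: 30.0
```

Next come the last few millimetres, feeling for the floor.

jog_arm([
  [0, 0, 0, 0, 0, 2, 20],
  [0, 0, 0, 0, 0, 2, 20],
  [0, 0, 0, 0, 0, 0.7, 20],
  [0, 0, 0, 0, 0, 0, 20],
])

```text
t: 14.18
eef_pos: [525.6, -27.6, 93.6]
tcp_rot: [3.141, 0.0, 1.454]
ft_force: [0.3, 0.2, -2.4]
opening: 0.458
grip_force: 30.6
```

jog_arm([
  [0, 0, 0, 0, 0, 1, 20],
  [0, 0, 0, 0, 0, 0, 20],
])

```text
t: 14.42
eef_pos: [525.6, -27.6, 93.2]
tcp_rot: [3.141, 0.0, 1.454]
ft_force: [-2.3, -0.1, 7.6]
opening: 0.456
grip_force: 30.5
```

There is floor contact at TCP z=93.2, as expected. Now release and withdraw.

jog_arm([
  [0, 0, 0, 0, 0, 0, 62],
  [0, 0, 0, 0, 0, 0, 62],
  [0, 0, 0, 0, 0, 0, 62],
  [0, 0, 0, 0, 0, -8, 62],
  [0, 0, 0, 0, 0, -15, 62],
  [0, 0, 0, 0, 0, -20, 62],
  [0, 0, 0, 0, 0, -40, 62],
  [0, 0, 0, 0, 0, -40, 62],
])

```text
t: 15.42
eef_pos: [525.4, -27.5, 217.8]
tcp_rot: [3.141, 0.0, 1.454]
ft_force: [-0.1, 0.2, 0.1]
opening: 0.652
grip_force: 0.0
```

jog_arm([
  [0, 0, 0, 40, -15, 0, 95],
  [0, 0, 0, 50, -22, 0, 95],
  [0, 0, 0, 50, -22, 0, 95],
  [0, 0, 0, 50, -22, 0, 95],
  [0, 0, 0, 40, -16, 0, 95],
  [0, 0, 0, 21, -8, 0, 95],
  [0, 0, 0, 0, 0, 0, 95],
  [0, 0, 0, 0, 0, 0, 95],
])

```text
t: 16.42
eef_pos: [450.7, 233.5, 216.2]
tcp_rot: [3.141, -0.0, 1.454]
ft_force: [-0.4, -0.6, 0.9]
opening: 0.999
grip_force: 0.0
```

```bash
python3 look.py wa 450 293; python3 - <<'E'
from h import *
c=env.read_camera("scene")["color"]
a=cv2.imread("pics/wa.png");b=cv2.resize(c[170:300,220:380,::-1],(240,195))
o=np.zeros((420,800,3),np.uint8);o[:,:560]=a;o[:195,560:]=b;cv2.imwrite("pics/wa2.png",o)
E
```

```text
[263.1, 138.4] 0.91 [440.7 294.   34. ]
[343.2, 25.1] 0.69 [510.9 368.8  34. ]
[378.0, 165.0] 0.59 [531.8 261.7  34. ]
2107
[423.2 272.7  28.2] [470.  319.   35.7] [448.  295.   32.9]
circ ((446.9991149902344, 295.6929931640625), 23.81474494934082) 241 299 106 163
[450.8 233.2 215.9]
```

View pics/wa2.png

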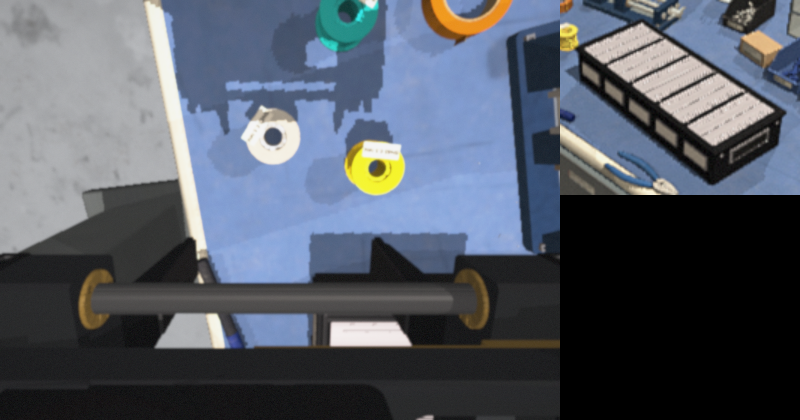

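Cell 3's flaps are shut. Spool A's flange centre is at pixel (273,136), about (448,294). Its tab is at (255,123), in the way of the left finger, so I'll turn the gripper +55° in yaw to grip clear of it. The turquoise (348,12) and yellow (377,168) spools stay clear if I open to 72 mm.

jog_arm([
  [0, 0, 0, 30, -5, 0, 72],
  [0, 0, 0, 30.2, -4.9, 0, 72],
  [0, 0, -10, 0, 0, 0, 72],
  [0, 0, -10, 0, 0, 20, 72],
  [0, 0, -10, 0, 0, 20, 72],
  [0, 0, -10, 0, 0, 20, 72],
  [0, 0, -10, 0, 0, 20, 72],
  [0, 0, -5, 0, 0, 5, 72],
  [0, 0, 0, 0, 0, 0, 72],
  [0, 0, 0, 0, 0, 0, 72],
])

```text
t: 17.82
eef_pos: [448.1, 294.7, 130.9]
tcp_rot: [3.141, 0.0, 2.411]
ft_force: [0.1, 0.3, -0.0]
opening: 0.755
grip_force: 0.0
```

```bash
python3 look.py wa3 448 294; python3 - <<'E'
from h import *
s=env.state();print(s["joints"].round(2),s["tcp_rot"])
E
```

```text
[324.5, 331.9] 0.68 [509.9 274.1  34. ]
[284.1, 242.6] 0.67 [446.7 295.6  34. ]
3504
[423.2 272.7  28.1] [470.3 319.2  35.7] [447.7 295.1  32.8]
circ ((447.1024475097656, 295.7652893066406), 23.9270076751709) 249 320 210 278
[448.  294.8 131. ]
[ 0.46  0.59  1.93 -0.    0.62 -0.38] [3.14090895e+00 3.28076082e-04 2.41223286e+00]
```

View pics/wa3.png

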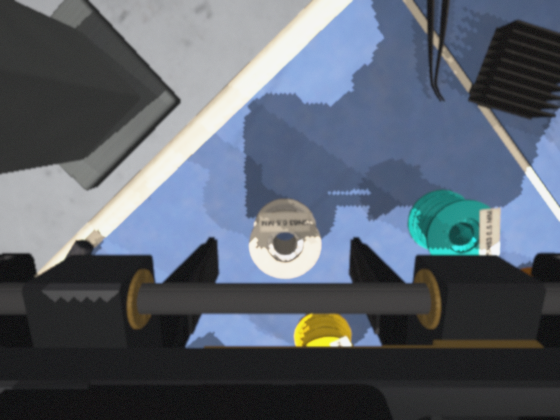

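The tab now points forward at (285,215), clear of the fingers. Spool A is centred between them at (285,243), and the turquoise spool at (460,225) is clear.

jog_arm([
  [0, 0, 0, 0, 0, 20, 72],
  [0, 0, 0, 0, 0, 15, 72],
  [0, 0, 0, 0, 0, 7.7, 72],
  [0, 0, 0, 0, 0, 0, 72],
  [0, 0, 0, 0, 0, 0, 20],
  [0, 0, 0, 0, 0, 0, 20],
  [0, 0, 0, 0, 0, 0, 20],
  [0, 0, 0, 0, 0, 0, 20],
  [0, 0, 0, 0, 0, 0, 20],
  [0, 0, 0, 0, 0, 0, 20],
])

```text
t: 19.18
eef_pos: [447.9, 295.0, 88.1]
tcp_rot: [3.141, 0.0, 2.414]
ft_force: [-0.1, 0.1, 5.1]
opening: 0.456
grip_force: 30.0
```

jog_arm([
  [0, 0, 0, 0, 0, -20, 20],
  [0, 0, 0, 0, 0, -40, 20],
  [0, 0, 0, 0, 0, -40, 20],
  [0, 0, 10, 0, 0, 0, 20],
  [0, 0, 10, 0, 0, 0, 20],
  [0, 0, 10, 0, 0, 0, 20],
  [0, 0, 10, 0, 0, 0, 20],
  [0, 0, 10, 0, 0, 0, 20],
  [0, 0, 5, 0, 0, 0, 20],
  [0, 0, 0, 0, 0, 0, 20],
])

```text
t: 20.42
eef_pos: [447.4, 294.7, 187.3]
tcp_rot: [-3.141, 0.001, 1.455]
ft_force: [-1.1, -0.5, -3.2]
opening: 0.458
grip_force: 30.0
```

jog_arm([
  [0, 0, 0, -40, 18, 0, 20],
  [0, 0, 0, -50, 24, 0, 20],
  [0, 0, 0, -50, 24, 0, 20],
  [0, 0, 0, -50, 24, 0, 20],
  [0, 0, 0, -35, 17, 0, 20],
  [0, 0, 0, -18, 7.8, 0, 20],
  [0, 0, 0, 0, 0, 0, 20],
  [0, 0, 0, 0, 0, 0, 20],
])

```text
t: 21.42
eef_pos: [533.0, 41.1, 187.7]
tcp_rot: [-3.141, -0.0, 1.455]
ft_force: [0.1, -0.5, -3.4]
opening: 0.455
grip_force: 30.0
```

```bash
python3 - <<'E'
from h import *
ims=[env.read_camera("scene")["color"],env.read_camera("wrist")["color"]]
a=cv2.resize(ims[0][120:280,180:380,::-1],(500,400),interpolation=cv2.INTER_CUBIC);b=cv2.resize(ims[1][150:350,170:420,::-1],(300,240))
c=np.zeros((400,800,3),np.uint8);c[:,:500]=a;c[:240,500:]=b;cv2.imwrite("pics/c3.png",c)
s=env.state();print(s["eef_pos"],s["tcp_rot"],s["opening"],s["grip_force"])
E
```

```text
[533.07376194  41.29337544 187.82587397] [-3.14136552e+00 -5.74375691e-05  1.45562385e+00] 0.45867153105740005 29.99950647354126
```

View pics/c3.png

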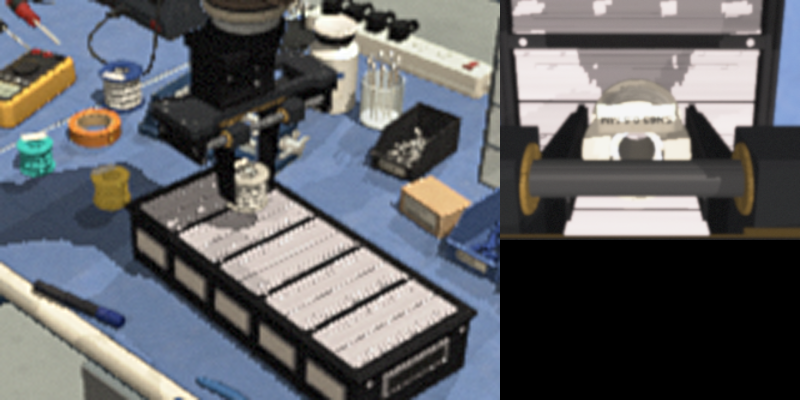

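Spool A hangs upright over cell 2 (crop pixel (250,188)), so I'll lower it the same way.

jog_arm([
  [0, 0, 0, -1.3, 0, 12, 20],
  [0, 0, 0, 0, 0, 12, 20],
  [0, 0, 0, 0, 0, 7, 20],
  [0, 0, 0, 0, 0, 7, 20],
  [0, 0, 0, 0, 0, 7, 20],
  [0, 0, 0, 0, 0, 7, 20],
  [0, 0, 0, 0, 0, 0, 20],
])

```text
t: 22.4
eef_pos: [533.0, 38.8, 135.2]
tcp_rot: [-3.141, 0.0, 1.454]
ft_force: [0.4, 0.1, -3.4]
opening: 0.457
grip_force: 30.0
```

jog_arm([
  [0, 0, 0, 0, 0, 7, 20],
  [0, 0, 0, 0, 0, 7, 20],
  [0, 0, 0, 0, 0, 7, 20],
  [0, 0, 0, 0, 0, 7, 20],
  [0, 0, 0, 0, 0, 7, 20],
  [0, 0, 0, 0, 0, 3, 20],
  [0, 0, 0, 0, 0, 0, 20],
])

```text
t: 23.28
eef_pos: [533.2, 38.9, 97.5]
tcp_rot: [-3.141, 0.0, 1.454]
ft_force: [-0.1, -1.6, -6.3]
opening: 0.458
grip_force: 31.2
```

jog_arm([
  [0, 0, 0, 0, 0, 2, 20],
  [0, 0, 0, 0, 0, 2, 20],
  [0, 0, 0, 0, 0, 0.5, 20],
  [0, 0, 0, 0, 0, 0, 20],
])

```text
t: 23.78
eef_pos: [533.3, 38.9, 93.4]
tcp_rot: [3.141, -0.0, 1.454]
ft_force: [0.2, 0.3, -4.0]
opening: 0.457
grip_force: 30.6
```

jog_arm([
  [0, 0, 0, 0, 0, 0.8, 20],
  [0, 0, 0, 0, 0, 0, 20],
])

```text
t: 24.02
eef_pos: [533.3, 38.9, 93.1]
tcp_rot: [3.141, -0.0, 1.454]
ft_force: [-1.3, -0.2, 5.1]
opening: 0.456
grip_force: 30.5
```

There is floor contact. Release and withdraw.

jog_arm([
  [0, 0, 0, 0, 0, 0, 62],
  [0, 0, 0, 0, 0, 0, 62],
  [0, 0, 0, 0, 0, 0, 62],
  [0, 0, 0, 0, 0, -8, 62],
  [0, 0, 0, 0, 0, -15, 62],
  [0, 0, 0, 0, 0, -20, 62],
  [0, 0, 0, 0, 0, -40, 62],
  [0, 0, 0, 0, 0, -40, 62],
  [0, 0, 0, 0, 0, -40, 62],
  [0, 0, 0, 0, 0, 0, 62],
])

```text
t: 25.28
eef_pos: [533.9, 39.0, 259.4]
tcp_rot: [3.135, -0.001, 1.454]
ft_force: [-0.3, 0.3, -0.8]
opening: 0.651
grip_force: 0.0
```

```bash
python3 - <<'E'
from h import *
a=env.read_camera("scene")["color"][140:300,180:400,::-1];b=env.read_camera("wrist")
P=cloud(b);m=(b["z_map"]>0)
for i,c in enumerate([(541.1,107.5),(533.3,40),(525.5,-27.5),(517.7,-95)]):
    s=P[m&(abs(P[...,0]-c[0])<55)&(abs(P[...,1]-c[1])<25)][:,2];s=s[s<110];print(i+1,len(s),np.percentile(s,[1,50,99]).round(1) if len(s) else "")
cv2.imwrite("pics/end.png",np.hstack([cv2.resize(a,(400,290)),cv2.resize(b["color"][...,::-1],(387,290))]))
E
```

```text
1 8438 [ 4.3 69.3 71.1]
2 7034 [34.5 69.3 71.1]
3 3286 [40.5 69.3 71. ]
4 2957 [67.4 69.3 70.9]
```

View pics/end.png

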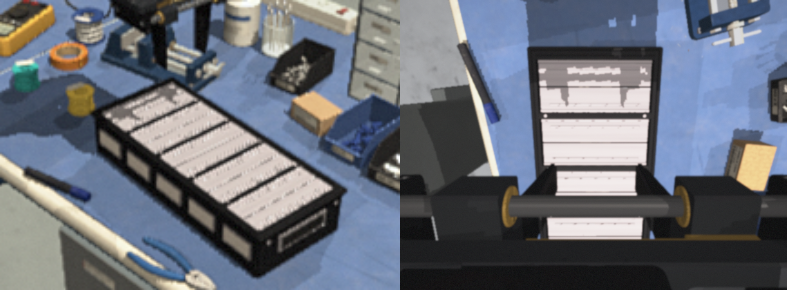

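All the flaps are shut and flush at 69–70 mm; the few low depth readings are through the seams. The fingers are empty and clear, so I'm handing in.

```bash
python3 -c "
from cell import env
print(env.job_done())"
```

```text
the job is handed in; nothing more can be done
None
```

Spool A is in cell 2 and spool B in cell 3, each lowered to the floor before release; all flaps looked shut at the last check, and the job was handed in at about 25 s, with no verdict returned.

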